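# Sort the leftover punnets back into their stacks

### The arm

A 7-joint arm with a two-finger parallel gripper is mounted at the origin on a cart in front of the work surface, level with it; the furniture and walls round the work are solid. World frame = base frame: x ahead of the robot, y to its left, z up, the work surface at z = 0. Lengths are in mm, angles in rad, forces in N, time in s.
With the tool pointing down it reaches from about 400 to 850 mm from the base axis. Payload 4.4 kg.
Tool frame: the origin (TCP) lies on the centre line of the jaws, within the pads' length; the fingertips stand 11 mm ahead of it and the grasp point (between the pads) lies 8 mm behind it; z points along the fingers, y is the line along which they close (so a half turn about z gives the same grasp; the last joint's range is limited). The gripper opens to 94 mm and grips with 3 to 60 N. Pads are 16 mm wide; open, the fingers measure 119 mm over their backs; the gripper's body (75 mm by 177 mm) begins 78 mm behind the grasp point.
Start: joints at [1.159, 0.628, 0.038, 1.517, -0.027, 0.996, -0.02], TCP at [220.346, -611.527, 216.478] pointing down, gripper open.
Joint ranges: [-3.06, 3.06], [-0.37, 2.12], [-1.25, 1.32], [0.18, 2.47], [-1.1, 4.24], [0.23, 1.98], [-2.94, 2.94]. Speed limits (rad/s): [2.57, 2.57, 3.14, 3.14, 3.14, 3.14, 3.14].

### API

Orientations are given as a rotation vector (axis times angle).
In Python, from rig import arm gives the robot as it stands.
- The arm moves only by the shell command python3 -m jog 'ROWS' [FORCE]. ROWS is JSON, a list of rows, each an object of numbers: "x", "y", "z": the shift along the tool's x, y, z in m; "roll": the turn about the tool's z in rad; "jaw": the finger opening in m, from 0 to 0.094. A call has 1 to 20 rows; each row shifts and turns the commanded pose from where the row before left it, along the tool's axes as they then stand; what a row does not reach is not made up. A row lasts 1/8 s, in which the tool goes at most 62.5 mm and 10.7 degrees, less where a joint would pass 70% of its speed; a pose out of reach is approached as far as the arm can. A call is refused whole if a number of a shift passes 0.0625 or a number of a turn 0.188, either way. A call with a gripper value outside its range is refused whole. The fingers move at their own pace and stop on an object; FORCE is the grip in N (left out, the last holds). Time passes only in rows, so rows that do not move let the fingers close. It gives the time, the measured TCP pose, the force, the opening and the grip force at its end, in the units of the state.
- arm.state(): the state, without advancing time (a new reading comes with each control period).
- arm.camera(name): name is "scene" or "top" or "wrist"; returns (picture, depth): 400x640x3 uint8, red, green, blue; 400x640 float32, mm along the optical axis (not along the pixel's ray), 0 where there is no reading.
- arm.camera_params(name): a dict with "K" (3x3 intrinsics, pixels), "R" (3x3) and "t" (3): a world point X has camera coordinates R X + t. Camera axes: x right, y down, z forward; pixel columns grow to the right and rows downward; lengths in mm; the calibration is good to about 2 mm. The wrist camera is an equidistant fisheye: a pixel r from the principal point sees the ray r / f radians off the axis. A picture is of the moment at which its call begins: read the wrist's pose just before it. camera_params takes no time and is no camera call; for the wrist camera it gives the pose at the moment of the call.
- arm.job_done(): hands the job in; it is judged then, once.
Trained networks look in the newest picture that a camera, given by its name, has taken for a name from the list of things; names that differ only in an ending like _2 or _b are one class to them, and where a whole thing is asked for, a point or a joint stands for the part that bears it (a point fixed in the world has none). Each returns a list of dicts, best first, with "p" (0 to 1); they miss things now and then, are a little off and sometimes report something else, mostly with a low value. They report only what shows in the picture. A call takes as long as a camera call.
- arm.boxes_of(camera, target): "position" ([x, y, z] in mm, in the coordinates of the camera as it stood for that picture, good to about 4 mm: the middle of the surface that is visible of it).
- arm.outline_of(camera, target): "region" (400x640 bool, what is visible of it).
- arm.tip_of(camera, target): "position" ([x, y, z] in mm, in the coordinates of the camera as it stood for that picture, good to about 4 mm: a listed point, or the origin of a listed thing).
The state is a dict: "clock": time; "joint_pos": joint angles; "joint_vel": joint speeds; "joint_efforts": joint torques, N m; "eef_pos": TCP position; "tcp_rot": TCP orientation; "contact_force": force on the tool from outside, world axes, zero at the start; "torque": the same for the moment, N m; "grip_width": finger opening in mm; "finger_force": force on a finger pad.
Only numpy, scipy, OpenCV 4.12 (cv2) and the standard library are available. Lean on these libraries where they do the work, as an engineer would, in place of code of your own. Each camera call takes 0.05 s, during which the arm holds its last target. There are 200 camera calls.

### The job

The punnets left over from the last packing run are piled crosswise in two heaps at the front of the bench. Take the heaps apart and nest each punnet, upright and fully down, in the stack of its own colour, so that the stacks are ready for the next run. Leave the stacks standing where they are, and do not push the tally counter or the tie spool aside.

Things in the scene. Friction and masses are not known exactly. Their poses are not given: they have to be found in the camera images.
- punnet_white: off-white plastic punnet (tapered tray), 40 g, 128 (x) by 64 (y) mm at the rim, 58 high. Origin: centre of underside, z up; a half turn changes nothing. Upright skirt 36 to 58 mm up, full size; below it 120 x 56, tapering to a 106 x 42 foot. Grip across the skirt's 64 mm, fingertips not below the skirt. Starts across the rim of the blue or green punnet (60 to 90 deg to it).
- stack_white: two off-white punnets nested, one loose 160 g body, 80 mm high; long axis x, origin: centre of underside, z up. Mouth at the top 123 x 59 mm: a punnet goes in with its x along the stack's x (either way round), with 8 mm of room each side on entering, 1.5 when down. Fully nested, its skirt rests on the stack's rim, its origin 44 mm above the stack's; nothing wedges.
- punnet_black: black plastic punnet (tapered tray), 40 g, 128 (x) by 64 (y) mm at the rim, 58 high. Origin: centre of underside, z up; a half turn changes nothing. Upright skirt 36 to 58 mm up, full size; below it 120 x 56, tapering to a 106 x 42 foot. Grip across the skirt's 64 mm, fingertips not below the skirt. Starts across the rim of the blue or green punnet (60 to 90 deg to it).
- stack_black: two black punnets nested, one loose 160 g body, 80 mm high; long axis x, origin: centre of underside, z up. Mouth at the top 123 x 59 mm: a punnet goes in with its x along the stack's x (either way round), with 8 mm of room each side on entering, 1.5 when down. Fully nested, its skirt rests on the stack's rim, its origin 44 mm above the stack's; nothing wedges.
- punnet_blue: mid-blue plastic punnet (tapered tray), 40 g, 128 (x) by 64 (y) mm at the rim, 58 high. Origin: centre of underside, z up; a half turn changes nothing. Upright skirt 36 to 58 mm up, full size; below it 120 x 56, tapering to a 106 x 42 foot. Grip across the skirt's 64 mm, fingertips not below the skirt. Starts on the bench, the white or black punnet across its rim.
- stack_blue: two mid-blue punnets nested, one loose 160 g body, 80 mm high; long axis x, origin: centre of underside, z up. Mouth at the top 123 x 59 mm: a punnet goes in with its x along the stack's x (either way round), with 8 mm of room each side on entering, 1.5 when down. Fully nested, its skirt rests on the stack's rim, its origin 44 mm above the stack's; nothing wedges.
- punnet_green: mid-green plastic punnet (tapered tray), 40 g, 128 (x) by 64 (y) mm at the rim, 58 high. Origin: centre of underside, z up; a half turn changes nothing. Upright skirt 36 to 58 mm up, full size; below it 120 x 56, tapering to a 106 x 42 foot. Grip across the skirt's 64 mm, fingertips not below the skirt. Starts on the bench, the white or black punnet across its rim.
- stack_green: two mid-green punnets nested, one loose 160 g body, 80 mm high; long axis x, origin: centre of underside, z up. Mouth at the top 123 x 59 mm: a punnet goes in with its x along the stack's x (either way round), with 8 mm of room each side on entering, 1.5 when down. Fully nested, its skirt rests on the stack's rim, its origin 44 mm above the stack's; nothing wedges.
- tally_counter: bystander: chrome hand tally counter, 58x50x27 mm, lying on the bench; origin at the centre of its underside
- tie_spool: bystander: spool of green twist tie with black flanges, 61 mm across, 40 mm high, standing on the bench; origin at the centre of its underside

How it is judged (in metres and radians):
At the end, for the whole second after the job is handed in: each of the four punnets is nested in the stack of its own colour: origins within 7 mm sideways, punnet 40 to 48 mm above the stack's origin, long axes within 0.1 rad, punnets and stacks within 0.08 rad of upright and at rest (under 0.02 m/s) (horizontal distance between punnet_white and stack_white below 0.007 m and z of punnet_white in the frame of stack_white between 0.04 and 0.048 m and angle between the x axis of punnet_white and the x axis of stack_white, either way round below 0.1 rad and angle between each of punnet_white, stack_white, punnet_black, stack_black, punnet_blue, stack_blue, punnet_green, stack_green's own z axis and vertical below 0.08 rad and linear speed of each of punnet_white, stack_white, punnet_black, stack_black, punnet_blue, stack_blue, punnet_green, stack_green below 0.02 m/s and horizontal distance between punnet_black and stack_black below 0.007 m and z of punnet_black in the frame of stack_black between 0.04 and 0.048 m and angle between the x axis of punnet_black and the x axis of stack_black, either way round below 0.1 rad and horizontal distance between punnet_blue and stack_blue below 0.007 m and z of punnet_blue in the frame of stack_blue between 0.04 and 0.048 m and angle between the x axis of punnet_blue and the x axis of stack_blue, either way round below 0.1 rad and horizontal distance between punnet_green and stack_green below 0.007 m and z of punnet_green in the frame of stack_green between 0.04 and 0.048 m and angle between the x axis of punnet_green and the x axis of stack_green, either way round below 0.1 rad); the robot touches nothing.
It fails at once if a stack is shoved or tipped more than 30 mm from where it stood (distance of any of stack_white, stack_black, stack_blue, stack_green from where it was at the start of the episode above 0.03 m).
It fails at once if the tally counter or the tie spool is pushed more than 30 mm (distance of any of tally_counter, tie_spool from where it was at the start of the episode above 0.03 m).
It also fails if it takes over 109 s, if anything falls off the work surface, if the arm or the gripper's body presses on something with over 40 N, if the wrist force passes 120 N, or if a joint passes its speed limit or range.

## Working session

There is one attempt and no reset: what is moved stays moved. The work goes in short steps, Python scripts to look and compute and a shell command to move; the robot and the scene stay as the last step left them, time stands still between calls to the robot, and variables do not carry over. Pictures are saved under pics/ and viewed, at most 14 in all, crops included, and the job is handed in when it is done.

```bash
ls; mkdir -p pics
python3 - <<'E'
from rig import arm
import cv2
s=arm.state(); print(s)
for n in ("scene","top"):
    p,d=arm.camera(n); cv2.imwrite(f"pics/{n}0.png",p[:,:,::-1])
    c=arm.camera_params(n); print(n,c)
E
```

```text
pics
{'clock': 0.0, 'joint_pos': array([ 1.15921291,  0.62931449,  0.03844403,  1.51833249, -0.0269733 ,
        0.99632797, -0.01999863]), 'joint_vel': array([ 1.27470487e-03,  5.68570521e-04, -2.22195723e-03,  7.52319485e-04,
       -6.67910066e-04, -5.97020026e-05, -3.73488953e-04]), 'joint_efforts': array([-1.18467506e-03, -5.49727321e+01,  1.14352763e+00, -1.86630249e+01,
       -5.21246006e-02,  2.36145069e-02,  1.49625607e-04]), 'eef_pos': array([ 220.10898888, -610.91763804,  215.58603418]), 'tcp_rot': array([-3.09295113e+00, -5.40162160e-01,  5.74532176e-04]), 'contact_force': array([ 0.22974354, -0.1126623 , -0.3038536 ]), 'torque': array([-0.00952578, -0.01179243, -0.0618027 ]), 'finger_force': 0.0, 'grip_width': 93.9752687158106}
scene {'K': array([[445.90129174,   0.        , 325.44916883],
       [  0.        , 445.90129174, 203.14021538],
       [  0.        ,   0.        ,   1.        ]]), 'R': array([[-0.78691787, -0.61703795,  0.00494257],
       [-0.27334571,  0.34139845, -0.89929373],
       [ 0.55321098, -0.70902134, -0.43731722]]), 't': array([391.29186479, 190.92561837, 957.1948891 ])}
top {'K': array([[366.5972828,   0.       , 321.0354309],
       [  0.       , 366.5972828, 199.4190622],
       [  0.       ,   0.       ,   1.       ]]), 'R': array([[-0.04589354, -0.99893716,  0.00428182],
       [-0.97686467,  0.0439824 , -0.20928679],
       [ 0.20887602, -0.01378767, -0.97784493]]), 't': array([  4.58291703, 515.08210852, 844.4492714 ])}
```

View pics/top0.png

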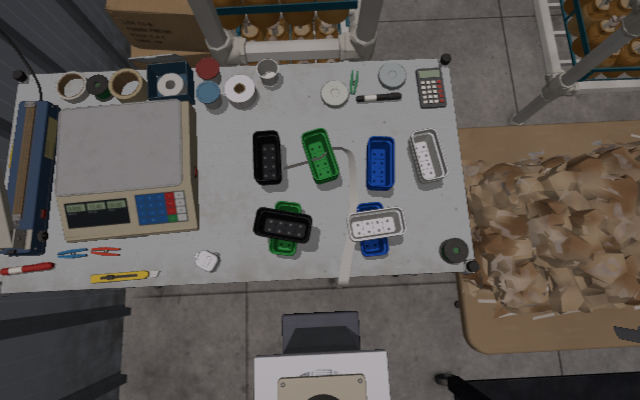

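View pics/scene0.png

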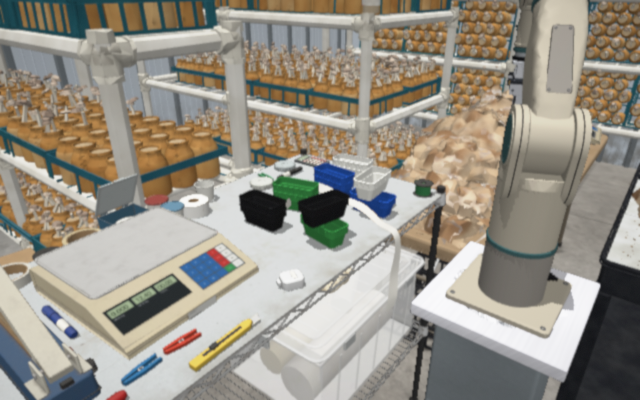

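The top view shows the stacks at black (267,157), green (320,155), blue (380,162) and white (428,155). The heaps are black on green at (283,227) and white on blue at (375,226), with the counter at (206,261) and the spool at (455,250). Next I measure the rims from depth.

```bash
cat > h.py <<'E'
from rig import arm
import numpy as np, cv2
def world(cam,d,c,m):
    v,u=np.nonzero(m&(d>0)); z=d[v,u].astype(float)
    P=np.c_[(u-c['K'][0,2])/c['K'][0,0]*z,(v-c['K'][1,2])/c['K'][1,1]*z,z]
    return (P-c['t'])@c['R']
def rim(P,zlo,zhi):
    Q=P[(P[:,2]>zlo)&(P[:,2]<zhi)]
    if len(Q)<10: return None
    (cx,cy),(w,h),a=cv2.minAreaRect(Q[:,:2].astype(np.float32))
    if w<h: w,h,a=h,w,a+90
    return np.round([cx,cy,w,h,(a+90)%180-90],1),len(Q),np.round(np.median(Q[:,2]),1)
E
python3 - <<'E'
from h import *
cam="top"
p,d=arm.camera(cam); c=arm.camera_params(cam)
for n in ["stack_white","stack_black","stack_blue","stack_green","punnet_white","punnet_black","punnet_blue","punnet_green","tally_counter","tie_spool"]:
    for r in arm.outline_of(cam,n)[:3]:
        m=r["region"]; P=world(cam,d,c,m)
        if len(P)<5: continue
        top=np.percentile(P[:,2],98)
        v,u=np.nonzero(m)
        print(n,round(r["p"],2),"px",int(u.mean()),int(v.mean()),len(P),"top",round(top,1),rim(P,top-6,top+6))
E
```

```text
stack_white 0.76 px 427 156 1655 top 80.1 (array([ 613.4, -290.3,  130. ,   65.9,    8.9]), 250, np.float64(78.3))
stack_blue 0.76 px 380 162 1516 top 80.4 (array([ 599.7, -169.4,  130. ,   63.9,   -4.8]), 216, np.float64(78.8))
stack_green 0.6 px 319 155 1372 top 80.4 (array([624.7, -21. , 128.3,  64.5,  14.3]), 166, np.float64(78.8))
punnet_white 0.84 px 376 223 1629 top 116.4 (array([ 441.3, -140.8,  129. ,   65.5,  -84.3]), 241, np.float64(114.8))
punnet_black 0.59 px 282 224 1616 top 115.9 (array([448.4,  71. , 128.9,  65.3,  77.6]), 234, np.float64(114.5))
punnet_green 0.7 px 284 230 598 top 59.0 (array([449.7,  70.7, 128.7,  63.4, -10.8]), 102, np.float64(56.9))
punnet_green 0.64 px 376 223 1666 top 116.4 (array([ 441.3, -140.8,  129. ,   65.5,  -84.3]), 246, np.float64(114.8))
tally_counter 0.92 px 207 260 383 top 28.0 (array([381.9, 267.7,  49.7,  42.2,  61.5]), 315, np.float64(25.1))
tie_spool 0.93 px 454 250 659 top 41.9 (array([ 378.1, -341. ,   58.6,   58.1,   87.4]), 463, np.float64(39.1))
```

```bash
cat >> h.py <<'E'
from scipy.spatial.transform import Rotation as Ro
def plan(x,y,z,psi):
    "roll needed (rad), then the shift (mm) in the tool axes after that roll"
    s=arm.state(); R=Ro.from_rotvec(s['tcp_rot']).as_matrix()
    now=np.arctan2(R[1,0],R[0,0]); dr=(now-np.radians(psi)+np.pi/2)%np.pi-np.pi/2
    R2=R@Ro.from_euler('z',dr).as_matrix()
    print("t %.2f pos"%s['clock'],np.round(s['eef_pos'],1),"psi %.1f"%np.degrees(now),"q7 %.2f"%s['joint_pos'][6],"| roll %.3f"%dr,"(alt %.3f)"%(dr-np.sign(dr)*np.pi),"shift",np.round(R2.T@(np.array([x,y,z])-s['eef_pos']),1))
E
python3 - <<'E'
from h import *
cam="top"
p,d=arm.camera(cam); c=arm.camera_params(cam)
hsv=cv2.cvtColor(p,cv2.COLOR_RGB2HSV)
def go(n,u,v,w,h,f,zlo,zhi):
    m=np.zeros(d.shape,bool); m[v-h:v+h,u-w:u+w]=True; m&=f
    print(n,rim(world(cam,d,c,m),zlo,zhi))
dark=hsv[...,2]<70; blue=(abs(hsv[...,0].astype(int)-110)<15)&(hsv[...,1]>120); green=(abs(hsv[...,0].astype(int)-60)<20)&(hsv[...,1]>120)
go("stack_black",267,157,24,36,dark,74,86)
go("stack_blue",380,162,24,36,blue,74,86)
go("stack_green",320,155,28,36,green,74,86)
go("punnet_blue",374,228,26,36,blue,52,64)
go("punnet_green",284,228,26,36,green,52,64)
plan(441.3,-140.8,216,95.7)
E
```

```text
stack_black (array([626.5, 110.4, 129.5,  65.4,   1.4]), 213, np.float64(78.3))
stack_blue (array([ 599.6, -168.4,  129.3,   61.9,   -5. ]), 163, np.float64(78.4))
stack_green (array([624.7, -20.3, 129.1,  62.4,  15.2]), 151, np.float64(78.2))
punnet_blue (array([ 437.7, -138.9,  128.4,   63.9,    3.2]), 111, np.float64(57.0))
punnet_green (array([448.9,  71.2, 127.5,  63. ,  -9.6]), 99, np.float64(56.1))
t 0.70 pos [ 220.4 -611.5  216.5] psi 19.8 q7 -0.02 | roll -1.324 (alt 1.817) shift [446.4 266.6   0.5]
```

```bash
python3 -m jog '[{"roll":-0.18},{"roll":-0.18},{"roll":-0.18},{"roll":-0.18},{"roll":-0.18},{"roll":-0.18},{"roll":-0.18},{"roll":-0.064},{"x":0.045,"y":0.027},{"x":0.045,"y":0.027},{"x":0.045,"y":0.027},{"x":0.045,"y":0.027},{"x":0.045,"y":0.027},{"x":0.045,"y":0.027},{"x":0.045,"y":0.027},{"x":0.045,"y":0.027},{"x":0.045,"y":0.027},{"x":0.041,"y":0.024}]' 10; python3 -c "
from h import *
plan(441.3,-140.8,109,95.7)
p,d=arm.camera('wrist'); cv2.imwrite('pics/w1.png',p[:,:,::-1])"
```

```text
t 0.70 pos [ 220.4 -611.5  216.5] psi 19.8 q7 -0.02 | roll -1.324 (alt 1.817) shift [446.4 266.6 107.5]invalid input
```

View pics/w1.png

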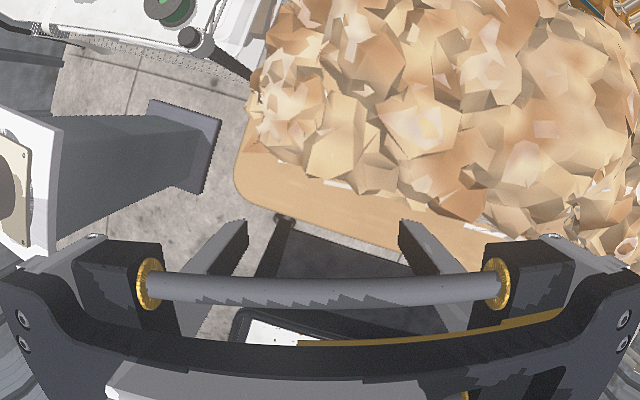

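The wrist image shows the arm still off the bench: the call was refused. I'll try rows with all keys filled in.

```bash
python3 -m jog '[{"x":0,"y":0,"z":0,"roll":-0.18,"jaw":0.094}]' 10; python3 -m jog '[{"roll":-0.18,"jaw":0.094}]'; python3 -m jog '[{"roll":-0.18}]'; python3 -m jog --help; python3 -c "
from h import *
plan(441.3,-140.8,216,95.7)"
```

```text
clock: 0.88
eef_pos: [220.4, -611.5, 216.5]
tcp_rot: [3.032, 0.823, -0.001]
contact_force: [-0.5, 0.0, -0.6]
grip_width: 93.9
finger_force: 0.0
t 0.88 pos [ 220.4 -611.5  216.5] psi 30.4 q7 0.13 | roll -1.140 (alt 2.002) shift [4.464e+02 2.665e+02 3.000e-01]invalid input
invalid input
invalid input: not JSON, or not a number
```

```bash
python3 -m jog '[{"x":0,"y":0,"z":0,"roll":-0.18,"jaw":0.094},{"x":0,"y":0,"z":0,"roll":-0.18,"jaw":0.094},{"x":0,"y":0,"z":0,"roll":-0.18,"jaw":0.094},{"x":0,"y":0,"z":0,"roll":-0.18,"jaw":0.094},{"x":0,"y":0,"z":0,"roll":-0.18,"jaw":0.094},{"x":0,"y":0,"z":0,"roll":-0.18,"jaw":0.094},{"x":0,"y":0,"z":0,"roll":-0.06,"jaw":0.094},{"x":0.045,"y":0.027,"z":0,"roll":0,"jaw":0.094},{"x":0.045,"y":0.027,"z":0,"roll":0,"jaw":0.094},{"x":0.045,"y":0.027,"z":0,"roll":0,"jaw":0.094},{"x":0.045,"y":0.027,"z":0,"roll":0,"jaw":0.094},{"x":0.045,"y":0.027,"z":0,"roll":0,"jaw":0.094},{"x":0.045,"y":0.027,"z":0,"roll":0,"jaw":0.094},{"x":0.045,"y":0.027,"z":0,"roll":0,"jaw":0.094},{"x":0.045,"y":0.027,"z":0,"roll":0,"jaw":0.094},{"x":0.045,"y":0.027,"z":0,"roll":0,"jaw":0.094},{"x":0.041,"y":0.024,"z":0,"roll":0,"jaw":0.094},{"x":0,"y":0,"z":0,"roll":0,"jaw":0.094}]' 10; python3 -c "
from h import *
plan(441.3,-140.8,109,95.7)
p,d=arm.camera('wrist'); cv2.imwrite('pics/w2.png',p[:,:,::-1])"
```

```text
clock: 3.12
eef_pos: [445.7, -138.4, 217.0]
tcp_rot: [2.104, 2.332, 0.004]
contact_force: [-0.1, -0.3, -0.6]
grip_width: 94.0
finger_force: 0.0
t 3.12 pos [ 445.7 -138.4  217. ] psi 95.9 q7 0.12 | roll 0.003 (alt -3.139) shift [ -2.1  -4.9 108. ]
```

View pics/w2.png

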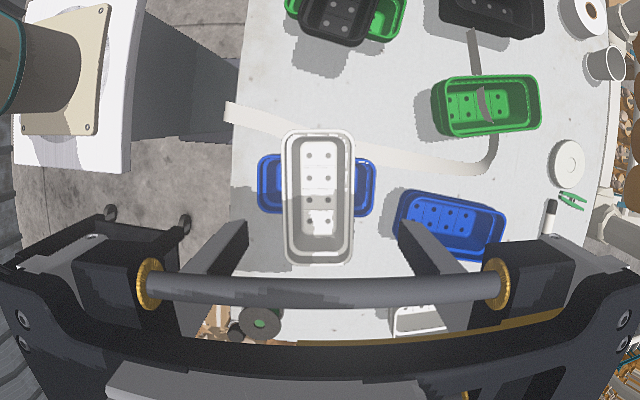

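The white punnet is at (318,195), centred between the fingers. A pale strip from (230,110) to (490,165) seems to run on across the green stack at (480,105), so I check its height.

Run:
```python
from h import *
p,d=arm.camera("top"); c=arm.camera_params("top")
for u,v in [(345,280),(347,265),(350,240),(352,200),(352,170),(350,158),(340,150),(325,154),(316,157),(305,160),(295,164),(288,165)]:
    m=np.zeros(d.shape,bool); m[v,u]=True
    print(u,v,p[v,u],np.round(world("top",d,c,m),0))
cv2.imwrite('pics/t2.png',cv2.resize(p[110:300,220:480,::-1],None,fx=3,fy=3))
p,d=arm.camera("scene"); cv2.imwrite('pics/s2.png',cv2.resize(p[140:320,220:460,::-1],None,fx=3,fy=3))
```

```text
345 280 [162 156 151] [[319. -69.   5.]]
347 265 [167 161 158] [[355. -76.  10.]]
350 240 [167 161 158] [[415. -86.  23.]]
352 200 [165 160 155] [[514. -96.  36.]]
352 170 [144 139 134] [[ 590. -101.   43.]]
350 158 [129 125 121] [[623. -98.  38.]]
340 150 [154 155 156] [[660. -77.  -0.]]
325 154 [76 75 71] [[638. -35.  34.]]
316 157 [42 97 49] [[635. -11.  23.]]
305 160 [151 150 151] [[636.  18.   0.]]
295 164 [80 77 74] [[612.  43.  42.]]
288 165 [152 151 152] [[624.  64.   1.]]
```

View pics/t2.png

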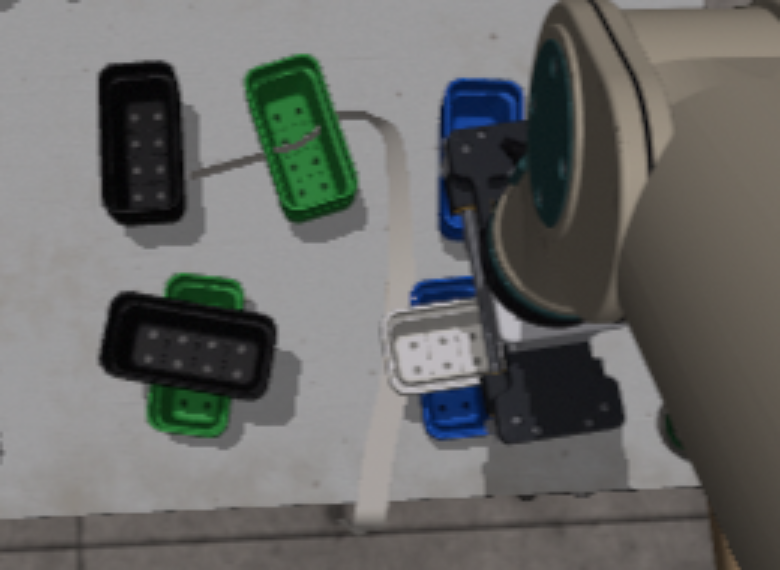

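The strip stays below 45 mm and runs straight through the green stack, so it is a fixed strip of decor and does not block the work. I pick white now.

```bash
python3 -m jog '[{"x":-0.002,"y":-0.005,"z":0.03,"roll":0,"jaw":0.094},{"x":0,"y":0,"z":0.03,"roll":0,"jaw":0.094},{"x":0,"y":0,"z":0.03,"roll":0,"jaw":0.094},{"x":0,"y":0,"z":0.018,"roll":0,"jaw":0.094},{"x":0,"y":0,"z":0,"roll":0,"jaw":0.094},{"x":0,"y":0,"z":0,"roll":0,"jaw":0.05},{"x":0,"y":0,"z":0,"roll":0,"jaw":0.05},{"x":0,"y":0,"z":0,"roll":0,"jaw":0.05},{"x":0,"y":0,"z":0,"roll":0,"jaw":0.05},{"x":0,"y":0,"z":0,"roll":0,"jaw":0.05}]' 10
```

```text
clock: 4.53
eef_pos: [439.6, -144.9, 109.0]
tcp_rot: [2.113, 2.323, 0.001]
contact_force: [-0.3, -0.3, 4.9]
grip_width: 63.9
finger_force: 10.0
```

```bash
python3 -m jog '[{"x":0,"y":0,"z":-0.01,"roll":0,"jaw":0.05},{"x":0,"y":0,"z":-0.025,"roll":0,"jaw":0.05},{"x":0,"y":0,"z":-0.03,"roll":0,"jaw":0.05},{"x":0,"y":0,"z":-0.03,"roll":0,"jaw":0.05},{"x":0,"y":0,"z":0,"roll":0,"jaw":0.05},{"x":0,"y":0,"z":0,"roll":0,"jaw":0.05}]' 10; python3 -c "
from h import *
plan(613.4,-290.3,204,8.9)
p,d=arm.camera('wrist'); cv2.imwrite('pics/w3.png',p[:,:,::-1])
p,d=arm.camera('top'); c=arm.camera_params('top')
hsv=cv2.cvtColor(p,cv2.COLOR_RGB2HSV)
m=np.zeros(d.shape,bool); m[200:270,340:410]=1
P=world('top',d,c,m&(abs(hsv[...,0].astype(int)-110)<15)&(hsv[...,1]>120)); print('blue',rim(P,52,64))
"
```

```text
clock: 5.28
eef_pos: [438.4, -144.6, 203.1]
tcp_rot: [-2.113, -2.324, 0.001]
contact_force: [-0.1, -0.0, -0.9]
grip_width: 64.1
finger_force: 10.0
t 5.28 pos [ 438.4 -144.6  203.1] psi 95.4 q7 0.11 | roll 1.510 (alt -1.631) shift [150.4 171.   -1.2]
blue (array([ 437.6, -132.8,  129.1,   52. ,    3.3]), 74, np.float64(56.7))
```

View pics/w3.png

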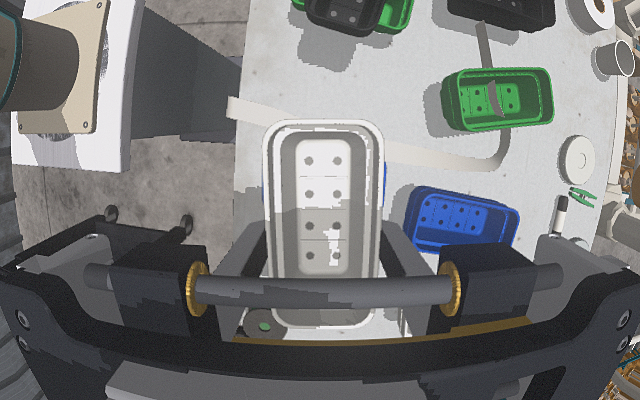

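The white punnet is held level, spanning (320,120)–(320,325). Now I carry it over its stack.

```bash
cat >> h.py <<'E'
def wworld(d,c,m):
    v,u=np.nonzero(m&(d>0)); z=d[v,u].astype(float); K=c['K']
    a,b=(u-K[0,2])/K[0,0],(v-K[1,2])/K[1,1]; th=np.hypot(a,b); k=np.tan(th)/np.maximum(th,1e-9)
    return (np.c_[a*k*z,b*k*z,z]-c['t'])@c['R'], v,u
def wcloud():
    c=arm.camera_params('wrist'); p,d=arm.camera('wrist')
    P,v,u=wworld(d,c,np.ones(d.shape,bool))
    return p,P,cv2.cvtColor(p,cv2.COLOR_RGB2HSV)[v,u]
def near(P,x,y,r): return np.hypot(P[:,0]-x,P[:,1]-y)<r
E
python3 -m jog '[{"x":0,"y":0,"z":0,"roll":0.18,"jaw":0.05},{"x":0,"y":0,"z":0,"roll":0.18,"jaw":0.05},{"x":0,"y":0,"z":0,"roll":0.18,"jaw":0.05},{"x":0,"y":0,"z":0,"roll":0.18,"jaw":0.05},{"x":0,"y":0,"z":0,"roll":0.18,"jaw":0.05},{"x":0,"y":0,"z":0,"roll":0.18,"jaw":0.05},{"x":0,"y":0,"z":0,"roll":0.18,"jaw":0.05},{"x":0,"y":0,"z":0,"roll":0.18,"jaw":0.05},{"x":0,"y":0,"z":0,"roll":0.07,"jaw":0.05},{"x":0.03,"y":0.034,"z":0,"roll":0,"jaw":0.05},{"x":0.03,"y":0.034,"z":0,"roll":0,"jaw":0.05},{"x":0.03,"y":0.034,"z":0,"roll":0,"jaw":0.05},{"x":0.03,"y":0.034,"z":0,"roll":0,"jaw":0.05},{"x":0.03,"y":0.034,"z":0,"roll":0,"jaw":0.05},{"x":0,"y":0,"z":0,"roll":0,"jaw":0.05},{"x":0,"y":0,"z":0,"roll":0,"jaw":0.05}]' 10; python3 -c "
from h import *
plan(613.4,-290.3,204,8.9)
p,P,H=wcloud(); e=arm.state()['eef_pos']
k=near(P,e[0],e[1],80)
print('punnet',rim(P[k],204,218)); k=near(P,e[0],e[1],90)
print('stack',rim(P[k],73,85))
p,d=arm.camera('top'); c=arm.camera_params('top'); m=np.zeros(d.shape,bool); m[100:280,330:500]=1
P=world('top',d,c,m); k=near(P,e[0],e[1],80); print('punnet top',rim(P[k],206,216))
cv2.imwrite('pics/t3.png',p[:,:,::-1])
"
```

```text
clock: 7.38
eef_pos: [612.4, -288.3, 201.9]
tcp_rot: [-3.13, -0.245, 0.005]
contact_force: [-0.4, -0.5, -0.3]
grip_width: 63.8
finger_force: 10.0
t 7.38 pos [ 612.4 -288.3  201.9] psi 8.9 q7 -1.00 | roll 0.001 (alt -3.141) shift [ 0.7  2.2 -2.1]
punnet (array([ 617.6, -287.6,  128.9,   88.3,    9.3]), 3768, np.float64(207.2))
stack (array([ 619.4, -202.5,   61.7,    4.4,   -4.8]), 227, np.float64(78.2))
punnet top (array([ 584.6, -297.3,   83.2,   69. ,  -62.2]), 153, np.float64(208.4))
```

```bash
python3 -m jog '[{"x":-0.004,"y":0.002,"z":0.02,"roll":0,"jaw":0.05},{"x":0,"y":0,"z":0.025,"roll":0,"jaw":0.05},{"x":0,"y":0,"z":0.015,"roll":0,"jaw":0.05},{"x":0,"y":0,"z":0,"roll":0,"jaw":0.05},{"x":0,"y":0,"z":0,"roll":0,"jaw":0.05}]' 10; python3 -c "
from h import *
plan(613.4-4.7,-290.3-.8,95,8.9)
p,P,H=wcloud(); cv2.imwrite('pics/w4.png',p[:,:,::-1])
"
```

```text
clock: 8.1
eef_pos: [610.6, -292.0, 144.5]
tcp_rot: [3.131, 0.245, 0.002]
contact_force: [0.5, -0.2, 0.5]
grip_width: 63.8
finger_force: 10.0
t 8.10 pos [ 610.6 -292.   144.5] psi 8.9 q7 -1.00 | roll 0.001 (alt -3.141) shift [-1.8 -1.2 49.5]
```

View pics/w4.png

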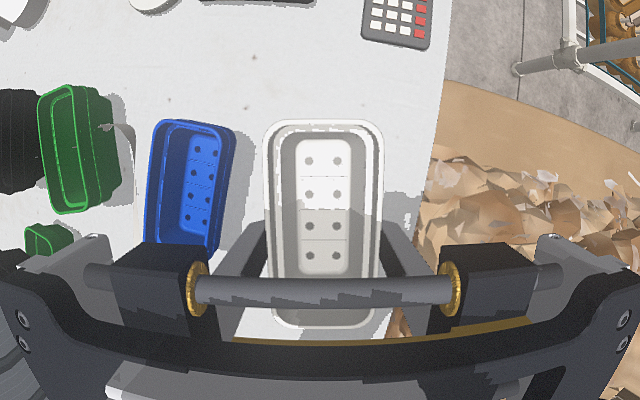

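The white punnet sits over its stack, which it hides, and is aligned with the stack to the eye at (322,220). I lower it in.

```bash
python3 -m jog '[{"x":-0.002,"y":-0.001,"z":0.01,"roll":0,"jaw":0.05},{"x":0,"y":0,"z":0.012,"roll":0,"jaw":0.05},{"x":0,"y":0,"z":0.012,"roll":0,"jaw":0.05},{"x":0,"y":0,"z":0.008,"roll":0,"jaw":0.05},{"x":0,"y":0,"z":0,"roll":0,"jaw":0.05}]' 10;  python3 -m jog '[{"x":0,"y":0,"z":0.004,"roll":0,"jaw":0.05},{"x":0,"y":0,"z":0.002,"roll":0,"jaw":0.05},{"x":0,"y":0,"z":0,"roll":0,"jaw":0.05}]' 10
```

```text
clock: 8.78
eef_pos: [607.6, -291.0, 100.5]
tcp_rot: [-3.131, -0.245, 0.002]
contact_force: [0.6, 0.0, -0.2]
grip_width: 63.9
finger_force: 10.0
clock: 9.15
eef_pos: [608.1, -291.3, 95.6]
tcp_rot: [3.132, 0.244, 0.001]
contact_force: [0.4, -0.2, 0.5]
grip_width: 64.1
finger_force: 10.0
```

```bash
python3 -m jog '[{"x":0,"y":0,"z":0,"roll":0,"jaw":0.08},{"x":0,"y":0,"z":0,"roll":0,"jaw":0.08},{"x":0,"y":0,"z":0,"roll":0,"jaw":0.08},{"x":0,"y":0,"z":-0.02,"roll":0,"jaw":0.08},{"x":0,"y":0,"z":-0.04,"roll":0,"jaw":0.094},{"x":0,"y":0,"z":-0.03,"roll":0,"jaw":0.094},{"x":0,"y":0,"z":0,"roll":0,"jaw":0.094}]' 10;  python3 -c "
from h import *
e=arm.state()['eef_pos']
plan(437.7,-138.9,186,3.2)
p,P,H=wcloud(); k=near(P,e[0],e[1],85)
print('nested',rim(P[k],97,107))
print('stackrim',rim(P[k],75,83))
"
```

```text
clock: 10.02
eef_pos: [609.9, -292.4, 189.8]
tcp_rot: [3.129, 0.244, 0.01]
contact_force: [0.0, -0.1, -0.5]
grip_width: 94.1
finger_force: 0.0
t 10.03 pos [ 609.9 -292.4  189.8] psi 8.9 q7 -0.99 | roll 0.100 (alt -3.042) shift [-163.4 -162.8    2.2]
nested (array([ 612.4, -290.8,  129.9,   66. ,    8.9]), 1687, np.float64(100.4))
stackrim (array([ 614.8, -290.3,  127.1,   59.6,    8.9]), 2230, np.float64(80.6))
```

White is nested (rim at 102 mm, within about 2 mm). Next is blue.

```bash
python3 -m jog '[{"x":0,"y":0,"z":0,"roll":0.1,"jaw":0.094},{"x":-0.0326,"y":-0.0326,"z":0,"roll":0,"jaw":0.094},{"x":-0.0326,"y":-0.0326,"z":0,"roll":0,"jaw":0.094},{"x":-0.0326,"y":-0.0326,"z":0,"roll":0,"jaw":0.094},{"x":-0.0326,"y":-0.0326,"z":0,"roll":0,"jaw":0.094},{"x":-0.0326,"y":-0.0326,"z":0,"roll":0,"jaw":0.094},{"x":0,"y":0,"z":0,"roll":0,"jaw":0.094},{"x":0,"y":0,"z":0,"roll":0,"jaw":0.094}]' 10;  python3 -c "
from h import *
e=arm.state()['eef_pos']
p,P,H=wcloud(); k=near(P,e[0],e[1],90)
r=rim(P[k],53,63); print('blue',r)
plan(r[0][0],r[0][1],51,r[0][4])
"
```

```text
clock: 11.08
eef_pos: [436.6, -137.9, 185.4]
tcp_rot: [3.14, 0.088, 0.001]
contact_force: [0.3, -0.0, 0.4]
grip_width: 94.3
finger_force: 0.0
blue (array([ 438.3, -139. ,  129.2,   66.1,    3.4]), 1173, np.float64(56.4))
t 11.12 pos [ 436.9 -138.3  185.4] psi 3.2 q7 -1.24 | roll -0.004 (alt 3.137) shift [  1.3   0.7 134.4]
```

```bash
python3 -m jog '[{"x":0.001,"y":0.001,"z":0.03,"roll":-0.004,"jaw":0.094},{"x":0,"y":0,"z":0.04,"roll":0,"jaw":0.094},{"x":0,"y":0,"z":0.04,"roll":0,"jaw":0.094},{"x":0,"y":0,"z":0.024,"roll":0,"jaw":0.094},{"x":0,"y":0,"z":0,"roll":0,"jaw":0.094},{"x":0,"y":0,"z":0,"roll":0,"jaw":0.05},{"x":0,"y":0,"z":0,"roll":0,"jaw":0.05},{"x":0,"y":0,"z":0,"roll":0,"jaw":0.05},{"x":0,"y":0,"z":0,"roll":0,"jaw":0.05},{"x":0,"y":0,"z":-0.01,"roll":0,"jaw":0.05},{"x":0,"y":0,"z":-0.04,"roll":0,"jaw":0.05},{"x":0,"y":0,"z":-0.05,"roll":0,"jaw":0.05},{"x":0,"y":0,"z":-0.05,"roll":0,"jaw":0.05},{"x":0,"y":0,"z":0,"roll":0,"jaw":0.05},{"x":0,"y":0,"z":0,"roll":0,"jaw":0.05}]' 10;  python3 -c "
from h import *
e=arm.state()['eef_pos']
p,P,H=wcloud(); k=near(P,e[0],e[1],80)
print('held',rim(P[k],e[2]+2,e[2]+14)); 
plan(599.7,-169,e[2],-4.9)
"
```

```text
clock: 13.0
eef_pos: [436.4, -138.3, 201.3]
tcp_rot: [-3.14, -0.094, 0.001]
contact_force: [0.4, 0.3, -0.4]
grip_width: 64.0
finger_force: 10.0
held (array([ 437.5, -138.2,  128.6,   88. ,    2.8]), 3459, np.float64(205.6))
t 13.05 pos [ 436.  -138.2  200.7] psi 3.4 q7 -1.23 | roll 0.145 (alt -2.996) shift [165.7  16.7  -1. ]
```

```bash
python3 -m jog '[{"x":0,"y":0,"z":0,"roll":0.145,"jaw":0.05},{"x":0.041,"y":0.004,"z":0,"roll":0,"jaw":0.05},{"x":0.041,"y":0.004,"z":0,"roll":0,"jaw":0.05},{"x":0.041,"y":0.004,"z":0,"roll":0,"jaw":0.05},{"x":0.041,"y":0.004,"z":0,"roll":0,"jaw":0.05},{"x":0,"y":0,"z":0.02,"roll":0,"jaw":0.05},{"x":0,"y":0,"z":0.03,"roll":0,"jaw":0.05},{"x":0,"y":0,"z":0.01,"roll":0,"jaw":0.05},{"x":0,"y":0,"z":0,"roll":0,"jaw":0.05},{"x":0,"y":0,"z":0,"roll":0,"jaw":0.05}]' 10;  python3 -c "
from h import *
e=arm.state()['eef_pos']
p,P,H=wcloud(); k=near(P,e[0],e[1],80)
print('held',rim(P[k],e[2]+2,e[2]+14)); 
plan(599.7-1.3,-169+.1,95.5,-4.9)
"
```

```text
clock: 14.3
eef_pos: [599.7, -168.6, 142.2]
tcp_rot: [3.138, -0.134, 0.002]
contact_force: [0.5, -0.2, -0.6]
grip_width: 63.8
finger_force: 10.0
held (array([ 600.3, -168.8,  128.9,   88.1,   -4.9]), 3419, np.float64(146.5))
t 14.35 pos [ 599.8 -168.7  142.5] psi -4.9 q7 -1.36 | roll 0.000 (alt -3.141) shift [-1.5  0.3 47. ]
```

```bash
python3 -m jog '[{"x":-0.001,"y":0,"z":0.012,"roll":0,"jaw":0.05},{"x":0,"y":0,"z":0.012,"roll":0,"jaw":0.05},{"x":0,"y":0,"z":0.012,"roll":0,"jaw":0.05},{"x":0,"y":0,"z":0.006,"roll":0,"jaw":0.05},{"x":0,"y":0,"z":0.003,"roll":0,"jaw":0.05},{"x":0,"y":0,"z":0.001,"roll":0,"jaw":0.05},{"x":0,"y":0,"z":0,"roll":0,"jaw":0.05}]' 10
```

```text
clock: 15.22
eef_pos: [598.5, -168.5, 96.2]
tcp_rot: [3.139, -0.134, 0.002]
contact_force: [-0.6, 0.7, 5.4]
grip_width: 64.0
finger_force: 10.0
```

```bash
python3 -m jog '[{"x":0,"y":0,"z":0,"roll":0,"jaw":0.08},{"x":0,"y":0,"z":0,"roll":0,"jaw":0.08},{"x":0,"y":0,"z":0,"roll":0,"jaw":0.08},{"x":0,"y":0,"z":-0.02,"roll":0,"jaw":0.08},{"x":0,"y":0,"z":-0.04,"roll":0,"jaw":0.094},{"x":0,"y":0,"z":-0.045,"roll":0,"jaw":0.094},{"x":0,"y":0,"z":0,"roll":0,"jaw":0.094}]' 10;  python3 -c "
from h import *
e=arm.state()['eef_pos']
p,P,H=wcloud(); k=near(P,e[0],e[1],85)
print('nested',rim(P[k],97,107))
print('stackrim',rim(P[k],75,83))
plan(448.4,71,200,77.6)
"
```

```text
clock: 16.1
eef_pos: [600.5, -169.2, 204.2]
tcp_rot: [3.137, -0.134, 0.012]
contact_force: [-0.5, -1.0, 0.1]
grip_width: 93.9
finger_force: 0.0
nested (array([ 599.3, -168.6,  129.4,   65.5,   -5. ]), 1421, np.float64(100.4))
stackrim (array([ 601.2, -169. ,  127.2,   59.5,   -4.9]), 2053, np.float64(80.6))
t 16.15 pos [ 599.  -168.7  202. ] psi -4.9 q7 -1.37 | roll -1.440 (alt 1.702) shift [ 201.7 -198.5    1.3]
```

```bash
python3 -m jog '[{"x":0,"y":0,"z":0,"roll":-0.18,"jaw":0.094},{"x":0,"y":0,"z":0,"roll":-0.18,"jaw":0.094},{"x":0,"y":0,"z":0,"roll":-0.18,"jaw":0.094},{"x":0,"y":0,"z":0,"roll":-0.18,"jaw":0.094},{"x":0,"y":0,"z":0,"roll":-0.18,"jaw":0.094},{"x":0,"y":0,"z":0,"roll":-0.18,"jaw":0.094},{"x":0,"y":0,"z":0,"roll":-0.18,"jaw":0.094},{"x":0,"y":0,"z":0,"roll":-0.18,"jaw":0.094},{"x":0.034,"y":-0.033,"z":0,"roll":0,"jaw":0.094},{"x":0.034,"y":-0.033,"z":0,"roll":0,"jaw":0.094},{"x":0.034,"y":-0.033,"z":0,"roll":0,"jaw":0.094},{"x":0.034,"y":-0.033,"z":0,"roll":0,"jaw":0.094},{"x":0.034,"y":-0.033,"z":0,"roll":0,"jaw":0.094},{"x":0.034,"y":-0.033,"z":0,"roll":0,"jaw":0.094},{"x":0,"y":0,"z":0,"roll":0,"jaw":0.094},{"x":0,"y":0,"z":0,"roll":0,"jaw":0.094}]' 10;  python3 -c "
from h import *
e=arm.state()['eef_pos']
p,P,H=wcloud(); k=near(P,e[0],e[1],85)
r=rim(P[k],111,121); print('black',r); print('green',rim(P[k],53,63))
plan(r[0][0],r[0][1],109,r[0][4])
cv2.imwrite('pics/w5.png',p[:,:,::-1])
"
```

```text
clock: 18.15
eef_pos: [448.2, 72.7, 199.8]
tcp_rot: [-2.448, -1.969, 0.002]
contact_force: [-0.4, -1.0, -0.4]
grip_width: 94.0
finger_force: 0.0
black (array([449.3,  71.3, 128.9,  66.2,  77.7]), 1608, np.float64(114.3))
green (array([450.5,  70.2, 129.7, 104.6, -10.1]), 4480, np.float64(59.3))
t 18.20 pos [448.6  72.3 199.9] psi 77.5 q7 -0.65 | roll -0.003 (alt 3.139) shift [-0.7  1.  90.9]
```

View pics/w5.png

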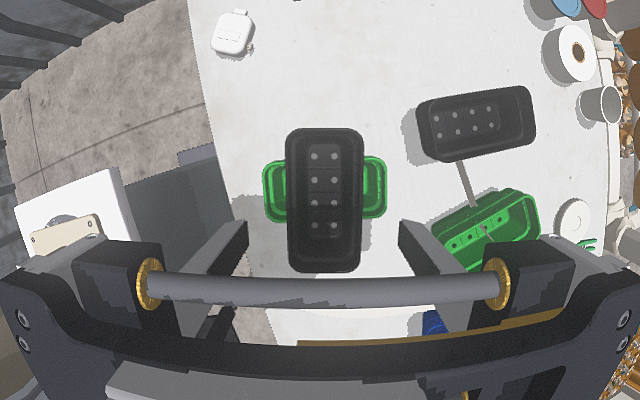

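The black punnet is centred between the fingers at (324,200), with the green one crossed under it. I grip and lift the black one.

```bash
python3 -m jog '[{"x":-0.001,"y":0.001,"z":0.03,"roll":0,"jaw":0.094},{"x":0,"y":0,"z":0.03,"roll":0,"jaw":0.094},{"x":0,"y":0,"z":0.02,"roll":0,"jaw":0.094},{"x":0,"y":0,"z":0.011,"roll":0,"jaw":0.094},{"x":0,"y":0,"z":0,"roll":0,"jaw":0.094},{"x":0,"y":0,"z":0,"roll":0,"jaw":0.05},{"x":0,"y":0,"z":0,"roll":0,"jaw":0.05},{"x":0,"y":0,"z":0,"roll":0,"jaw":0.05},{"x":0,"y":0,"z":0,"roll":0,"jaw":0.05},{"x":0,"y":0,"z":-0.01,"roll":0,"jaw":0.05},{"x":0,"y":0,"z":-0.025,"roll":0,"jaw":0.05},{"x":0,"y":0,"z":-0.03,"roll":0,"jaw":0.05},{"x":0,"y":0,"z":-0.025,"roll":0,"jaw":0.05},{"x":0,"y":0,"z":0,"roll":0,"jaw":0.05},{"x":0,"y":0,"z":0,"roll":0,"jaw":0.05}]' 10;  python3 -c "
from h import *
e=arm.state()['eef_pos']
p,P,H=wcloud(); k=near(P,e[0],e[1],80)
print('held',rim(P[k],e[2]+2,e[2]+14)); 
plan(626.5,110.4,e[2],1.4)
"
```

```text
clock: 20.08
eef_pos: [448.7, 71.9, 199.1]
tcp_rot: [-2.448, -1.969, 0.001]
contact_force: [-0.8, -0.3, -0.9]
grip_width: 63.9
finger_force: 10.0
held (array([449.1,  71. , 128.9,  88.2,  77.7]), 3495, np.float64(203.7))
t 20.12 pos [448.5  71.9 198.7] psi 77.6 q7 -0.65 | roll 1.330 (alt -1.811) shift [178.9 -34.2  -0.6]
```

```bash
python3 -m jog '[{"x":0,"y":0,"z":0,"roll":0.18,"jaw":0.05},{"x":0,"y":0,"z":0,"roll":0.18,"jaw":0.05},{"x":0,"y":0,"z":0,"roll":0.18,"jaw":0.05},{"x":0,"y":0,"z":0,"roll":0.18,"jaw":0.05},{"x":0,"y":0,"z":0,"roll":0.18,"jaw":0.05},{"x":0,"y":0,"z":0,"roll":0.18,"jaw":0.05},{"x":0,"y":0,"z":0,"roll":0.18,"jaw":0.05},{"x":0,"y":0,"z":0,"roll":0.07,"jaw":0.05},{"x":0.036,"y":-0.007,"z":0,"roll":0,"jaw":0.05},{"x":0.036,"y":-0.007,"z":0,"roll":0,"jaw":0.05},{"x":0.036,"y":-0.007,"z":0,"roll":0,"jaw":0.05},{"x":0.036,"y":-0.007,"z":0,"roll":0,"jaw":0.05},{"x":0.036,"y":-0.007,"z":0,"roll":0,"jaw":0.05},{"x":0,"y":0,"z":0.02,"roll":0,"jaw":0.05},{"x":0,"y":0,"z":0.025,"roll":0,"jaw":0.05},{"x":0,"y":0,"z":0.01,"roll":0,"jaw":0.05},{"x":0,"y":0,"z":0,"roll":0,"jaw":0.05},{"x":0,"y":0,"z":0,"roll":0,"jaw":0.05}]' 10;  python3 -c "
from h import *
e=arm.state()['eef_pos']
p,P,H=wcloud(); k=near(P,e[0],e[1],80)
print('held',rim(P[k],e[2]+2,e[2]+14)); 
plan(626.5+.8,110.4,95.5,1.4)
"
```

```text
clock: 22.38
eef_pos: [628.8, 111.7, 145.2]
tcp_rot: [-3.141, -0.039, -0.002]
contact_force: [0.9, -0.0, -0.1]
grip_width: 64.0
finger_force: 10.0
held (array([628.4, 111.4, 128.9,  87.8,   1.5]), 3465, np.float64(149.8))
t 22.43 pos [628.9 111.7 145.4] psi 1.4 q7 -1.75 | roll 0.000 (alt -3.141) shift [-1.8  1.3 49.9]
```

```bash
python3 -m jog '[{"x":-0.002,"y":0.001,"z":0.012,"roll":0,"jaw":0.05},{"x":0,"y":0,"z":0.012,"roll":0,"jaw":0.05},{"x":0,"y":0,"z":0.012,"roll":0,"jaw":0.05},{"x":0,"y":0,"z":0.009,"roll":0,"jaw":0.05},{"x":0,"y":0,"z":0.003,"roll":0,"jaw":0.05},{"x":0,"y":0,"z":0.001,"roll":0,"jaw":0.05},{"x":0,"y":0,"z":0,"roll":0,"jaw":0.05}]' 10
```

```text
clock: 23.3
eef_pos: [627.1, 110.5, 96.1]
tcp_rot: [-3.141, -0.039, -0.003]
contact_force: [1.2, -1.4, 2.0]
grip_width: 63.7
finger_force: 10.0
```

```bash
python3 -m jog '[{"x":0,"y":0,"z":0,"roll":0,"jaw":0.08},{"x":0,"y":0,"z":0,"roll":0,"jaw":0.08},{"x":0,"y":0,"z":0,"roll":0,"jaw":0.08},{"x":0,"y":0,"z":-0.02,"roll":0,"jaw":0.08},{"x":0,"y":0,"z":-0.04,"roll":0,"jaw":0.094},{"x":0,"y":0,"z":-0.045,"roll":0,"jaw":0.094},{"x":0,"y":0,"z":0,"roll":0,"jaw":0.094}]' 10;  python3 -c "
from h import *
e=arm.state()['eef_pos']
p,P,H=wcloud(); k=near(P,e[0],e[1],85)
print('nested',rim(P[k],97,107))
print('stackrim',rim(P[k],75,83))
plan(449.5,71,200,-9.9)
"
```

```text
clock: 24.18
eef_pos: [628.7, 111.0, 204.3]
tcp_rot: [-3.14, -0.039, -0.011]
contact_force: [1.3, -0.5, -0.1]
grip_width: 94.0
finger_force: 0.0
nested (array([626.9, 110.6, 128.6,  65.5,   1.4]), 1513, np.float64(100.5))
stackrim (array([628.3, 110.5, 127.5,  59.5,   1.5]), 1991, np.float64(80.5))
t 24.23 pos [627.1 110.8 202.1] psi 1.4 q7 -1.75 | roll 0.198 (alt -2.944) shift [-168.1   69.7    1.5]
```

```bash
python3 -m jog '[{"x":0,"y":0,"z":0,"roll":0.1,"jaw":0.094},{"x":0,"y":0,"z":0,"roll":0.1,"jaw":0.094},{"x":-0.042,"y":0.0175,"z":0,"roll":0,"jaw":0.094},{"x":-0.042,"y":0.0175,"z":0,"roll":0,"jaw":0.094},{"x":-0.042,"y":0.0175,"z":0,"roll":0,"jaw":0.094},{"x":-0.042,"y":0.0175,"z":0,"roll":0,"jaw":0.094},{"x":0,"y":0,"z":0,"roll":0,"jaw":0.094},{"x":0,"y":0,"z":0,"roll":0,"jaw":0.094}]' 10;  python3 -c "
from h import *
e=arm.state()['eef_pos']
p,P,H=wcloud(); k=near(P,e[0],e[1],85)
r=rim(P[k],53,63); print('green',r)
plan(r[0][0],r[0][1],51,r[0][4])
"
```

```text
clock: 25.22
eef_pos: [449.1, 71.1, 200.1]
tcp_rot: [-3.13, 0.275, -0.0]
contact_force: [0.6, 0.3, -0.5]
grip_width: 94.0
finger_force: 0.0
green (array([450.3,  71.4, 130.7,  65.3,  -9. ]), 1120, np.float64(56.4))
t 25.27 pos [449.6  71.2 200.1] psi -10.0 q7 -1.92 | roll -0.018 (alt 3.124) shift [  0.6  -0.3 149.1]
```

```bash
python3 -m jog '[{"x":0.001,"y":0,"z":0.045,"roll":-0.01,"jaw":0.094},{"x":0,"y":0,"z":0.045,"roll":0,"jaw":0.094},{"x":0,"y":0,"z":0.04,"roll":0,"jaw":0.094},{"x":0,"y":0,"z":0.019,"roll":0,"jaw":0.094},{"x":0,"y":0,"z":0,"roll":0,"jaw":0.094},{"x":0,"y":0,"z":0,"roll":0,"jaw":0.05},{"x":0,"y":0,"z":0,"roll":0,"jaw":0.05},{"x":0,"y":0,"z":0,"roll":0,"jaw":0.05},{"x":0,"y":0,"z":0,"roll":0,"jaw":0.05},{"x":0,"y":0,"z":-0.01,"roll":0,"jaw":0.05},{"x":0,"y":0,"z":-0.04,"roll":0,"jaw":0.05},{"x":0,"y":0,"z":-0.05,"roll":0,"jaw":0.05},{"x":0,"y":0,"z":-0.05,"roll":0,"jaw":0.05},{"x":0,"y":0,"z":0,"roll":0,"jaw":0.05},{"x":0,"y":0,"z":0,"roll":0,"jaw":0.05}]' 10;  python3 -c "
from h import *
e=arm.state()['eef_pos']
p,P,H=wcloud(); k=near(P,e[0],e[1],80)
print('held',rim(P[k],e[2]+2,e[2]+14)); 
plan(624.7,-20.6,e[2],14.7)
"
```

```text
clock: 27.15
eef_pos: [449.0, 70.7, 201.3]
tcp_rot: [3.131, -0.259, -0.001]
contact_force: [0.1, 0.2, -0.4]
grip_width: 64.1
finger_force: 10.0
held (array([449. ,  70.6, 129. ,  87.9,  -9.4]), 3451, np.float64(205.7))
t 27.20 pos [448.6  70.5 200.7] psi -9.5 q7 -1.91 | roll -0.422 (alt 2.720) shift [147.2 132.9  -1. ]
```

```bash
python3 -m jog '[{"x":0,"y":0,"z":0,"roll":-0.14,"jaw":0.05},{"x":0,"y":0,"z":0,"roll":-0.14,"jaw":0.05},{"x":0,"y":0,"z":0,"roll":-0.14,"jaw":0.05},{"x":0.0293,"y":0.0265,"z":0,"roll":0,"jaw":0.05},{"x":0.0293,"y":0.0265,"z":0,"roll":0,"jaw":0.05},{"x":0.0293,"y":0.0265,"z":0,"roll":0,"jaw":0.05},{"x":0.0293,"y":0.0265,"z":0,"roll":0,"jaw":0.05},{"x":0.0293,"y":0.0265,"z":0,"roll":0,"jaw":0.05},{"x":0,"y":0,"z":0.02,"roll":0,"jaw":0.05},{"x":0,"y":0,"z":0.028,"roll":0,"jaw":0.05},{"x":0,"y":0,"z":0.01,"roll":0,"jaw":0.05},{"x":0,"y":0,"z":0,"roll":0,"jaw":0.05},{"x":0,"y":0,"z":0,"roll":0,"jaw":0.05}]' 10;  python3 -c "
from h import *
e=arm.state()['eef_pos']
p,P,H=wcloud(); k=near(P,e[0],e[1],80)
print('held',rim(P[k],e[2]+2,e[2]+14)); 
plan(624.7,-20.6,95.5,14.7)
"
```

```text
clock: 28.82
eef_pos: [625.3, -20.5, 144.1]
tcp_rot: [3.116, 0.399, 0.002]
contact_force: [-0.5, 0.3, -0.5]
grip_width: 63.8
finger_force: 10.0
held (array([625.6, -20.8, 128.8,  88.1,  14.6]), 3466, np.float64(148.4))
t 28.88 pos [625.5 -20.5 144.4] psi 14.6 q7 -1.35 | roll -0.002 (alt 3.140) shift [-0.8 -0.1 48.9]
```

```bash
python3 -m jog '[{"x":-0.001,"y":0,"z":0.012,"roll":0,"jaw":0.05},{"x":0,"y":0,"z":0.012,"roll":0,"jaw":0.05},{"x":0,"y":0,"z":0.012,"roll":0,"jaw":0.05},{"x":0,"y":0,"z":0.008,"roll":0,"jaw":0.05},{"x":0,"y":0,"z":0.003,"roll":0,"jaw":0.05},{"x":0,"y":0,"z":0.001,"roll":0,"jaw":0.05},{"x":0,"y":0,"z":0,"roll":0,"jaw":0.05}]' 10
```

```text
clock: 29.75
eef_pos: [624.9, -20.5, 96.3]
tcp_rot: [-3.116, -0.399, -0.004]
contact_force: [3.3, 0.9, 2.8]
grip_width: 64.1
finger_force: 10.0
```

```bash
python3 -m jog '[{"x":0,"y":0,"z":0,"roll":0,"jaw":0.08},{"x":0,"y":0,"z":0,"roll":0,"jaw":0.08},{"x":0,"y":0,"z":0,"roll":0,"jaw":0.08},{"x":0,"y":0,"z":-0.02,"roll":0,"jaw":0.08},{"x":0,"y":0,"z":-0.04,"roll":0,"jaw":0.094},{"x":0,"y":0,"z":-0.045,"roll":0,"jaw":0.094},{"x":0,"y":0,"z":0,"roll":0,"jaw":0.094},{"x":-0.045,"y":0,"z":0,"roll":0,"jaw":0.094},{"x":-0.045,"y":0,"z":0,"roll":0,"jaw":0.094},{"x":-0.045,"y":0,"z":0,"roll":0,"jaw":0.094},{"x":-0.045,"y":0,"z":0,"roll":0,"jaw":0.094},{"x":0,"y":0,"z":0,"roll":0,"jaw":0.094},{"x":0,"y":0,"z":0,"roll":0,"jaw":0.094}]' 10;  python3 -c "
from h import *
p,P,H=wcloud()
for n,x,y in [('white',613,-290),('black',627,110),('blue',600,-169),('green',625,-21)]:
    k=near(P,x,y,80); print(n,'nested',rim(P[k],97,108),'rim',rim(P[k],75,84))
cv2.imwrite('pics/w6.png',p[:,:,::-1]); p,d=arm.camera('top'); cv2.imwrite('pics/t6.png',p[:,:,::-1])
"
```

```text
clock: 31.38
eef_pos: [450.2, -66.1, 200.3]
tcp_rot: [-3.116, -0.399, -0.001]
contact_force: [0.5, -0.3, 0.7]
grip_width: 94.2
finger_force: 0.0
white nested (array([ 613.1, -289.3,  129.8,   67.5,    9. ]), 992, np.float64(99.9)) rim (array([ 613.4, -288.7,  129.2,   65.4,    9. ]), 1550, np.float64(80.1))
black nested (array([583.6, 108.7,  66.8,  45. , -86.1]), 527, np.float64(100.2)) rim (array([588.7, 108.3,  64.7,  52.7, -87.7]), 586, np.float64(80.2))
blue nested (array([ 599.3, -168.3,  129.8,   66.8,   -5.5]), 1382, np.float64(100.2)) rim (array([ 598.8, -167.3,  127.1,   63.9,   -5.1]), 1521, np.float64(80.5))
green nested (array([594.5, -28.4,  66.3,  65.8, -75.5]), 800, np.float64(100.3)) rim (array([599.7, -28.6,  74.3,  62.8,  14.4]), 879, np.float64(80.6))
```

View pics/w6.png

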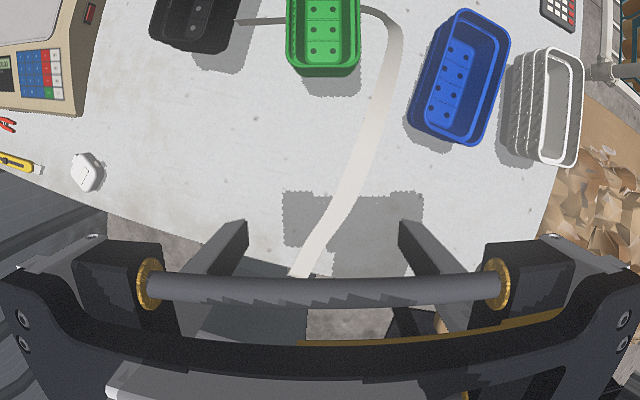

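View pics/t6.png

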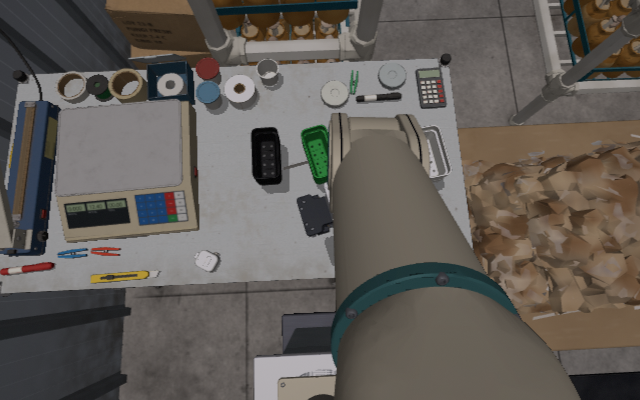

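All four punnets are nested level with rims at about 102 mm: blue (460,80), white (545,105), green (325,35) and black (195,20) in the wrist view. The heaps are gone and the arm is clear, so I hand in.

```bash
python3 -c "
from rig import arm
print(arm.job_done())"
```

```text
the job is handed in; nothing more can be done
None
```

All four punnets are nested in the stacks of their own colours, with the gripper clear, and I handed the job in at about 31 s of the 109 s allowed; no verdict came back.

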